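# Show the failed capacitor to the bench recorder

## Robot

A 6-joint arm with a two-finger parallel gripper is mounted at the origin on the work surface. World frame = base frame: x ahead of the robot, y to its left, z up, the work surface at z = 0. Lengths are in m, angles in rad, forces in N, time in s.
With the tool pointing down it reaches from about 0.35 to 0.975 m from the base axis. Payload 4.9 kg.
Tool frame: the origin (TCP) lies midway between the tips of the shut fingers; the grasp point (between the pads) lies ctrl.tcp_to_grasp behind it (ctrl.tcp_to_grasp is the distance from the TCP to the grasp point, in m); z points along the fingers, y is the direction in which the jaws open and shut (so a half turn about z gives the same grasp; the last joint's range is limited). The gripper opens to 85 mm and grips with 20 to 120 N. Pads are 22 mm wide; open, the fingers measure 114 mm over their backs; the gripper's body (76 mm by 85 mm) begins 54 mm behind the grasp point. The pads swing forward as they close: fully open they stand 13 mm farther back than shut.
Start: joints at [-1.231, 0.053, 1.613, -0, 1.476, -0.119], TCP at [0.277, -0.56, 0.231] pointing down, gripper open.
Joint ranges: [-3.01, 3.01], [-1.01, 2.22], [0.06, 2.58], [-1.02, 4.17], [0.09, 2.62], [-3.14, 3.14]. Speed limits (rad/s): [2.57, 2.57, 3.14, 3.14, 3.14, 3.14].

## Interface

Orientations are given as a rotation vector (axis times angle).
In Python, from station import ctrl, get_image, calibration, finish_job, models gives the robot as it stands.
- The arm moves only by the shell command python3 -m creep 'ROWS' [FORCE]. ROWS is JSON, a list of rows, each a list of 7 numbers: the opening, from 0 (shut) to 1 (fully open), then the shift along the tool's x, y, z in m, then the turn, a rotation vector about the tool's x, y, z in degrees. A call has 1 to 20 rows; each row shifts and turns the commanded pose from where the row before left it, along the tool's axes as they then stand; what a row does not reach is not made up. A row lasts 1/10 s, in which the tool goes at most 50 mm and 8.59 degrees, less where a joint would pass 70% of its speed; a pose out of reach is approached as far as the arm can. A call with a gripper value outside its range is refused whole. The fingers move at their own pace and stop on an object; FORCE is the grip in N (left out, the last holds). Time passes only in rows, so rows that do not move let the fingers close. It gives the time, the measured TCP pose, the force and the opening at its end, in the units of the state.
- ctrl.get_obs(): the state, without advancing time (a new reading comes with each control period).
- get_image(name): name is "scene" or "top" or "wrist"; returns the picture (400x640x3 uint8, red, green, blue); there is no depth.
- calibration(name): a dict with "mtx" (3x3 intrinsics, pixels), "R" (3x3) and "t" (3): a world point X has camera coordinates R X + t. Camera axes: x right, y down, z forward; pixel columns grow to the right and rows downward; lengths in m; the calibration is good to about 2 mm. A picture is of the moment at which its call begins: read the wrist's pose just before it. calibration takes no time and is no camera call; for the wrist camera it gives the pose at the moment of the call.
- finish_job(): hands the job in, once; it reports no verdict.
Trained networks look in the newest picture that a camera, given by its name, has taken for a name from the list of things; names that differ only in an ending like _2 or _b are one class to them, and where a whole thing is asked for, a point or a joint stands for the part that bears it (a point fixed in the world has none). Each returns a list of dicts, best first, with "conf" (0 to 1); they miss things now and then, are a little off and sometimes report something else, mostly with a low value. They report only what shows in the picture. A call takes as long as a camera call.
- models.search_frame(camera, name): "extent" ([left, top, right, bottom] in pixels, round what is visible of it).
The state is a dict: "t": time; "q": joint angles; "dq": joint speeds; "effort": joint torques, N m; "tool_pos": TCP position; "tool_rot": TCP orientation; "contact_force": force on the tool from outside, world axes, zero at the start; "wrist_torque": the same for the moment, N m; "opening": finger opening in m.
Only numpy, scipy, OpenCV 4.12 (cv2) and the standard library are available. Lean on these libraries where they do the work, as an engineer would, in place of code of your own. Each camera call takes 0.05 s, during which the arm holds its last target. There are 200 camera calls.

## Task

Four can capacitors stand on the inspection plate; show the recorder which one failed. Press the large button on the control box to start the clip and let it come up, point at the short, wide capacitor by holding the fingertips about two centimetres above the middle of its top for two seconds without touching it, then press the large button again to save the clip and move clear. Do not touch any of the capacitors, leave the small erase button alone, and do not disturb the other things on the bench.

Things in the scene. Friction and masses are not known exactly. Their poses are not given: they have to be found in the camera images.
- plate: flat aluminium inspection plate, 250 x 250 x 12 mm, fixed to the bench, on the robot's left; origin at the centre of its underside, x and y along its sides, z up. The four capacitors stand on it loose, one in each quarter, about 120 mm apart, in any order
- cap_short_wide: loose upright can capacitor, the failed one, the only can that is both short and wide: blue-sleeved cylinder 64 mm across, 55 mm tall in all including two 6 mm high screw terminals on its top; origin at the centre of its underside, z up
- cap_tall_wide: loose upright can capacitor, tall and wide: blue-sleeved cylinder 64 mm across, 105 mm tall in all including two 6 mm high screw terminals on its top; origin at the centre of its underside, z up
- cap_short_slim: loose upright can capacitor, short and slim: blue-sleeved cylinder 36 mm across, 55 mm tall in all including two 6 mm high screw terminals on its top; origin at the centre of its underside, z up
- cap_tall_slim: loose upright can capacitor, tall and slim: blue-sleeved cylinder 36 mm across, 105 mm tall in all including two 6 mm high screw terminals on its top; origin at the centre of its underside, z up
- cap_short_wide_top (a point): the point on the axis of the short wide capacitor, level with the tops of its screw terminals (55 mm above its underside)
- control_box: grey recorder control box, 100 x 150 x 45 mm, fixed to the bench, on the robot's right; origin at the centre of its underside, z up. On its top stand two round black spring push buttons, 77 mm apart along the box's y axis: a large one (40 mm across) at +y, a small one (18 mm across) at -y; both are pressed straight down, and when up their tops stand 22 mm above the box, 67 mm above the bench. The large one is centred 35 mm, the small one 42 mm from the middle of the box
- record (a joint): travel of the large button (record: starts the clip, and stops it when pressed again), m: 0 up, 0.006 fully down, which takes 5 N (it begins to give at about 1.5 N); it springs back when let go; counts as pressed beyond 0.004
- record_top (a point): centre of the top face of the large button; moves down with it
- erase (a joint): travel of the small button (erase), m: 0 up, 0.006 fully down, which takes 4 N; to be left alone
- erase_top (a point): centre of the top face of the small button
- multimeter: bystander: grey hand-held multimeter lying flat, 85 x 170 x 41 mm, long side along its y; origin at the centre of its underside
- screwdriver: bystander: black-handled screwdriver, about 0.2 m long, lying along its x
- dish: bystander: small empty bowl 80 mm across, 30 mm high; origin at the centre of its underside

How it is judged:
By the outcome, as a careful person would: the job done as asked, in the order asked, and still so for the second after the job is handed in, with the robot touching nothing.
It also fails if it takes over 51 s, if anything falls off the work surface, if the arm or the gripper's body presses on something with over 40 N, if the wrist force passes 120 N, or if a joint passes its speed limit or range.

## Working session

There is one attempt and no reset: what is moved stays moved. The work goes in short steps, Python scripts to look and compute and a shell command to move; the robot and the scene stay as the last step left them, time stands still between calls to the robot, and variables do not carry over. Pictures are saved under pics/ and viewed, about 8 in all and at most 12, crops included, and the job is handed in when it is done.

```bash
mkdir -p pics
cat > h.py <<'E'
import numpy as np, cv2
from station import ctrl, get_image, calibration, models
def ray(c,u,v,z):
    k=calibration(c); d=k["R"].T@np.linalg.inv(k["mtx"])@[u,v,1]; o=-k["R"].T@k["t"]
    return o+d*(z-o[2])/d[2]
def proj(c,X):
    k=calibration(c); p=k["mtx"]@(k["R"]@np.array(X,float)+k["t"]); return p[:2]/p[2]
E
python3 - <<'E'
from h import *
np.set_printoptions(precision=4,suppress=True)
ims=[]
for c in ["scene","top"]:
    im=get_image(c); ims.append(im); k=calibration(c)
    print(c,-k["R"].T@k["t"])
    for n in ["cap_short_wide","cap_tall_wide","cap_short_slim","cap_tall_slim","control_box","record_top","erase_top","plate"]:
        print(n,[(np.round(d["extent"]),round(d["conf"],2)) for d in models.search_frame(c,n)[:3]])
    cv2.imwrite(f"pics/{c}1.png",im[:,:,::-1])
o=ctrl.get_obs();print(o)
E
```

```text
scene [ 1.2232 -0.1942  0.8992]
cap_short_wide [(array([311., 170., 335., 199.]), 0.62)]
cap_tall_wide [(array([371., 161., 399., 205.]), 0.84)]
cap_short_slim [(array([348., 198., 364., 222.]), 0.67)]
cap_tall_slim [(array([347., 141., 364., 173.]), 0.84)]
control_box [(array([179., 187., 236., 227.]), 0.93)]
record_top [(array([211., 189., 229., 202.]), 0.45)]
erase_top [(array([183., 192., 193., 200.]), 0.55)]
plate [(array([295., 154., 416., 246.]), 0.71), (array([374., 164., 399., 205.]), 0.54), (array([210., 192., 225., 203.]), 0.16)]
top [0.3977 0.0368 1.3216]
cap_short_wide [(array([292., 232., 311., 251.]), 0.73)]
cap_tall_wide [(array([242., 198., 269., 226.]), 0.85), (array([374., 237., 433., 284.]), 0.42)]
cap_short_slim [(array([283., 198., 296., 213.]), 0.53)]
cap_tall_slim [(array([252., 248., 266., 259.]), 0.69)]
control_box [(array([378., 240., 434., 282.]), 0.72)]
record_top [(array([388., 250., 400., 264.]), 0.42)]
erase_top [(array([242., 202., 269., 227.]), 0.32)]
plate [(array([234., 183., 324., 276.]), 0.82)]
{'t': 0.9, 'q': array([-1.231 ,  0.0527,  1.6129,  0.    ,  1.476 , -0.119 ]), 'dq': array([ 0.0005, -0.0009, -0.0019, -0.0001, -0.0016,  0.0015]), 'effort': array([ -0.001 , -39.3683, -37.047 ,  -0.0003,   0.0004,  -0.    ]), 'tool_pos': array([ 0.2768, -0.5603,  0.2313]), 'tool_rot': array([3.0593, 0.7144, 0.    ]), 'contact_force': array([-0.0624, -0.1772,  0.6302]), 'wrist_torque': array([ 0.0007, -0.0094, -0.0363]), 'opening': 0.08534538996285983}
```

Run:
```python
import cv2
a=cv2.imread("pics/scene1.png")[120:270,160:430]; b=cv2.imread("pics/top1.png")[170:310,220:490]
cv2.imwrite("pics/v1.png",cv2.resize(cv2.vconcat([a,b]),None,fx=2,fy=2,interpolation=cv2.INTER_CUBIC))
cv2.imwrite("pics/full.png",cv2.imread("pics/scene1.png"))
```

```text
(no output)
```

View pics/v1.png

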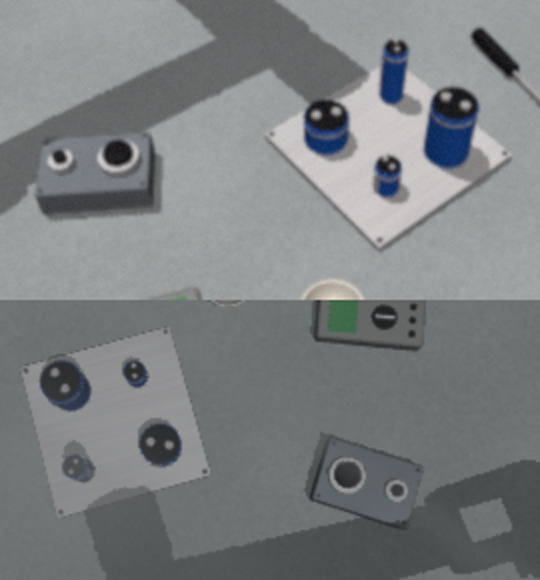

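View pics/top1.png

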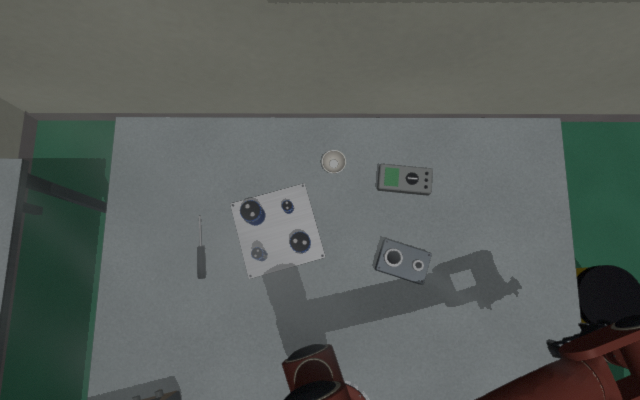

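Run:
```python
from h import *
np.set_printoptions(precision=4,suppress=True)
for n,z,t,s in [("cap",.061,(300,241.5),(323,176)),("rec",.067,(393.5,257.5),(219.5,197)),("er",.067,(418.5,264.5),(190,199)),("TW",.111,(252,361-300+0),(0,0))][:3]:
    a=ray("top",*t,z);b=ray("scene",*s,z); print(n,a,b,a-b)
print(calibration("wrist"))
im=get_image("wrist");cv2.imwrite("pics/w0.png",im[:,:,::-1])
for n in ["record_top","control_box"]: print(n,models.search_frame("wrist",n))
```

```text
cap [0.521  0.1096 0.061 ] [0.5206 0.1128 0.061 ] [ 0.0004 -0.0032 -0.    ]
rec [ 0.4741 -0.1718  0.067 ] [ 0.4892 -0.1716  0.067 ] [-0.0151 -0.0002 -0.    ]
er [ 0.4539 -0.2457  0.067 ] [ 0.4659 -0.2454  0.067 ] [-0.0121 -0.0002 -0.    ]
{'mtx': array([[338.5804,   0.    , 324.0535],
       [  0.    , 338.5804, 199.0708],
       [  0.    ,   0.    ,   1.    ]]), 'R': array([[ 0.4435, -0.8963, -0.0003],
       [-0.8557, -0.4235,  0.2974],
       [-0.2667, -0.1316, -0.9548]]), 't': array([-0.6263, -0.037 ,  0.3793])}
record_top []
control_box []
```

```bash
python3 -m creep '[[0,0.01,-0.007,0,0,0,0],[0,0.02,-0.014,0,0,0,0],[0,0.02,-0.015,0,0,0,0],[0,0.02,-0.015,0,0,0,0],[0,0.02,-0.015,0,0,0,0],[0,0.02,-0.015,0,0,0,0],[0,0.02,-0.015,0,0,0,0],[0,0.02,-0.015,0,0,0,0],[0,0.02,-0.015,0,0,0,0],[0,0.02,-0.015,0,0,0,0],[0,0.02,-0.015,0,0,0,0],[0,0.02,-0.015,0,0,0,0],[0,0.02,-0.015,0,0,0,0],[0,0.02,-0.015,0,0,0,0],[0,0.02,-0.015,0,0,0,0],[0,0.02,-0.015,0,0,0,0],[0,0.02,-0.015,0,0,0,0],[0,0.02,-0.014,0,0,0,0],[0,0.01,0,0,0,0,0],[0,0,0,0,0,0,0]]'
python3 - <<'E'
from h import *
o=ctrl.get_obs();print(o["t"],o["tool_pos"],o["tool_rot"],o["opening"],o["contact_force"])
im=get_image("wrist");cv2.imwrite("pics/w1.png",im[:,:,::-1])
for n in ["record_top","erase_top","control_box"]:
    print(n,models.search_frame("wrist",n)[:2])
print(proj("wrist",[.48,-.17,.067]),proj("wrist",o["tool_pos"]))
k=calibration("wrist");print({a:v.tolist() for a,v in k.items()})
E
```

```text
t: 3.05
tool_pos: [0.485, -0.1669, 0.2314]
tool_rot: [3.058, 0.718, 0.0]
contact_force: [-0.6, -0.9, 0.4]
opening: 0.0002
3.05 [ 0.48497904 -0.16691932  0.23136861] [3.05827217e+00 7.17677871e-01 2.43625563e-04] 0.00019327564781829426 [-0.5658453  -0.90195595  0.43449148]
record_top [{'extent': [303.3, 165.7, 347.5, 209.1], 'conf': 0.68}]
erase_top [{'extent': [373.6, 232.7, 394.0, 245.5], 'conf': 0.63}]
control_box [{'extent': [265.4, 116.6, 435.7, 278.8], 'conf': 0.8}, {'extent': [2.7, 2.1, 114.4, 39.7], 'conf': 0.36}]
[322.18520537 185.72114246] [318.97674475 265.35500893]
{'mtx': [[338.58042456138577, 0.0, 324.0535123607508], [0.0, 338.58042456138577, 199.0707687450093], [0.0, 0.0, 1.0]], 'R': [[0.442566375941895, -0.8967356713446396, -0.0003723220892471718], [-0.8560141127039116, -0.4225926711268622, 0.2977503537556273], [-0.2671607039543706, -0.1314555820341781, -0.9546436969962475]], 't': [-0.36659832867023073, 0.30661854245934145, 0.4863297551830461]}
```

View pics/w1.png

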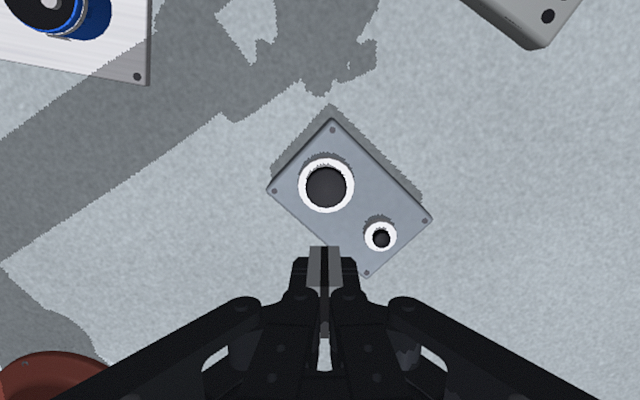

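Run:
```python
from h import *
from scipy.spatial.transform import Rotation as R
np.set_printoptions(precision=4,suppress=True)
im=cv2.imread("pics/w1.png",0)
for (x0,y0,x1,y1) in [(304,165,349,209),(370,228,392,249)]:
    m=(im[y0:y1,x0:x1]<90).astype(np.uint8); n,l,s,c=cv2.connectedComponentsWithStats(m); i=1+s[1:,4].argmax(); print(s[i],c[i]+[x0,y0])
    print(ray("wrist",*(c[i]+[x0,y0]),.067))
o=ctrl.get_obs();r=R.from_rotvec(o["tool_rot"])
p=ray("wrist",326,187,.067); e=ray("wrist",381,238,.067);print(p,e,np.linalg.norm(p-e),r.inv().apply(p-o["tool_pos"]))
```

```text
[   2    1   41   42 1314] [325.6514 186.6164]
[ 0.4807 -0.1733  0.067 ]
[  3   1  17  19 255] [380.9137 237.9294]
[ 0.4579 -0.2451  0.067 ]
[ 0.4805 -0.1737  0.067 ] [ 0.4579 -0.2452  0.067 ] 0.07490390314088345 [-0.0055  0.0032  0.1642]
```

```bash
python3 -m creep '[[0,-0.005,0.004,0.01,0,0,0],[0,0,0,0.03,0,0,0],[0,0,0,0.03,0,0,0],[0,0,0,0.03,0,0,0],[0,0,0,0.03,0,0,0],[0,0,0,0.015,0,0,0],[0,0,0,0.007,0,0,0],[0,0,0,0,0,0,0],[0,0,0,0,0,0,0]]'
```

```text
t: 4.15
tool_pos: [0.4826, -0.1743, 0.0807]
tool_rot: [3.058, 0.714, 0.003]
contact_force: [0.0, -0.2, 1.2]
opening: -0.0002
```

```bash
python3 -m creep '[[0,0,0,0.005,0,0,0],[0,0,0,0.004,0,0,0],[0,0,0,0.002,0,0,0],[0,0,0,0.002,0,0,0],[0,0,0,0,0,0,0],[0,0,0,0,0,0,0]]'
```

```text
t: 4.75
tool_pos: [0.4817, -0.1736, 0.0665]
tool_rot: [-3.059, -0.714, 0.0]
contact_force: [-0.1, 0.8, 1.6]
opening: 0.0004
```

```bash
python3 -m creep '[[0,0,0,0.002,0,0,0],[0,0,0,0.001,0,0,0],[0,0,0,0.001,0,0,0],[0,0,0,0,0,0,0],[0,0,0,0,0,0,0]]'
```

```text
t: 5.25
tool_pos: [0.4819, -0.1737, 0.0626]
tool_rot: [3.059, 0.714, 0.001]
contact_force: [-0.3, 1.3, 4.3]
opening: 0.0003
```

```bash
python3 -m creep '[[0,0,0,0.001,0,0,0],[0,0,0,0.001,0,0,0],[0,0,0,0,0,0,0],[0,0,0,0,0,0,0]]'
```

```text
t: 5.65
tool_pos: [0.4819, -0.1737, 0.061]
tool_rot: [3.059, 0.714, 0.0]
contact_force: [-2.2, 0.5, 7.9]
opening: -0.0002
```

```bash
python3 -m creep '[[0,0,0,-0.006,0,0,0],[0,0,0,-0.02,0,0,0],[0,0,0,-0.03,0,0,0],[0,0,0,-0.03,0,0,0],[0,0,0,-0.03,0,0,0],[0,0,0,-0.03,0,0,0],[0,0.008,-0.012,-0.02,0,0,0],[0,0.015,-0.022,-0.004,0,0,0],[0,0.015,-0.022,0,0,0,0],[0,0.015,-0.022,0,0,0,0],[0,0.015,-0.022,0,0,0,0],[0,0.015,-0.022,0,0,0,0],[0,0.015,-0.022,0,0,0,0],[0,0.015,-0.022,0,0,0,0],[0,0.015,-0.022,0,0,0,0],[0,0.015,-0.022,0,0,0,0],[0,0.015,-0.022,0,0,0,0],[0,0.004,-0.006,0,0,0,0],[0,0,0,0,0,0,0],[0,0,0,0,0,0,0]]'
python3 - <<'E'
from h import *
from scipy.spatial.transform import Rotation as R
np.set_printoptions(precision=4,suppress=True)
o=ctrl.get_obs();print(o["t"],o["tool_pos"],o["tool_rot"])
k=calibration("wrist")
im=get_image("wrist");cv2.imwrite("pics/w2.png",im[:,:,::-1])
for n in ["cap_short_wide","cap_tall_wide"]: print(n,models.search_frame("wrist",n)[:2])
for dx in (0,):
  print(proj("wrist",[.521,.111,.061]),proj("wrist",[.521,.111,.012]))
E
```

```text
t: 7.65
tool_pos: [0.5213, 0.1109, 0.2299]
tool_rot: [3.059, 0.714, -0.001]
contact_force: [-0.1, 0.2, -0.3]
opening: -0.0001
7.65 [0.5213 0.1109 0.2299] [ 3.0589  0.7139 -0.0014]
cap_short_wide [{'extent': [289.7, 142.7, 357.7, 210.6], 'conf': 0.6}, {'extent': [520.0, 311.0, 562.1, 344.1], 'conf': 0.53}]
cap_tall_wide [{'extent': [143.2, 0.0, 257.6, 57.2], 'conf': 0.72}]
[321.9211 180.2503] [322.1994 169.1909]
```

View pics/w2.png

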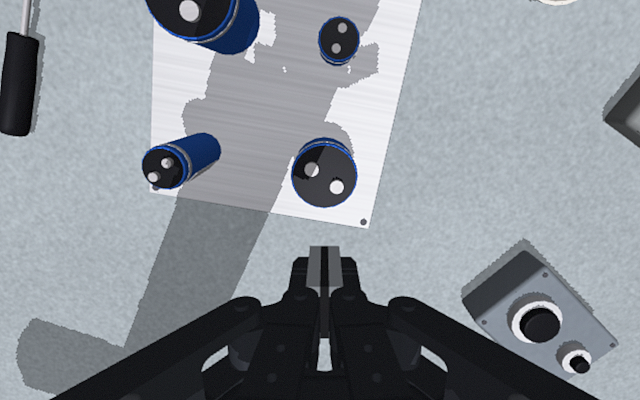

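Run:
```python
from h import *
from scipy.spatial.transform import Rotation as R
np.set_printoptions(precision=4,suppress=True)
o=ctrl.get_obs();r=R.from_rotvec(o["tool_rot"])
for u,v,z in [(324.5,178.5,.067),(324,176.5,.061),(312,170,.067),(337,187,.067),(291,176,.061),(357,176,.061),(324,208,.061)]:
    p=ray("wrist",u,v,z);print(p,r.inv().apply(p-o["tool_pos"]))
```

```text
[0.5249 0.1102 0.067 ] [0.0029 0.0018 0.1632]
[0.5251 0.1108 0.061 ] [0.0034 0.0013 0.1692]
[0.527  0.1241 0.067 ] [ 0.011  -0.0097  0.1632]
[0.5228 0.0962 0.067 ] [-0.0052  0.0134  0.1632]
[0.5118 0.1389 0.061 ] [ 0.0039 -0.0298  0.1692]
[0.5393 0.0832 0.061 ] [0.0039 0.0324 0.1692]
[0.497 0.097 0.061] [-0.0279  0.0013  0.1692]
```

```bash
python3 -m creep '[[0,0.003,0.0015,0.01,0,0,0],[0,0,0,0.03,0,0,0],[0,0,0,0.03,0,0,0],[0,0,0,0.03,0,0,0],[0,0,0,0.02,0,0,0],[0,0,0,0.01,0,0,0],[0,0,0,0.005,0,0,0],[0,0,0,0.003,0,0,0],[0,0,0,0,0,0,0],[0,0,0,0,0,0,0]]'
python3 - <<'E'
from h import *
im=get_image("scene");cv2.imwrite("pics/s2.png",cv2.resize(im[90:270,200:440,::-1],None,fx=3,fy=3,interpolation=cv2.INTER_CUBIC))
E
```

```text
t: 8.8
tool_pos: [0.5258, 0.1115, 0.0935]
tool_rot: [3.059, 0.714, 0.003]
contact_force: [-0.9, -0.9, -0.2]
opening: -0.0
```

View pics/s2.png

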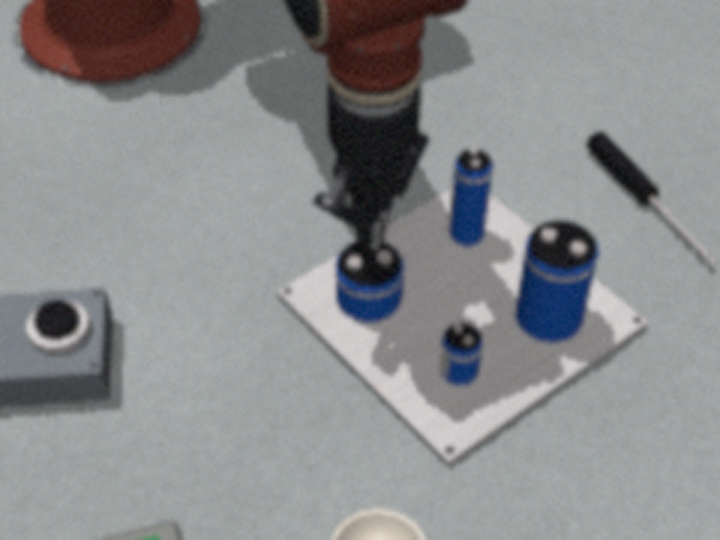

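```bash
python3 -m creep '[[0,-0.001,0,0.003,0,0,0],[0,0,0,0.003,0,0,0],[0,0,0,0,0,0,0],[0,0,0,0,0,0,0],[0,0,0,0,0,0,0]]'
```

```text
t: 9.35
tool_pos: [0.524, 0.1111, 0.0863]
tool_rot: [3.059, 0.714, 0.0]
contact_force: [0.1, 0.5, -0.4]
opening: 0.0001
```

Run:
```python
from h import *
o=ctrl.get_obs();print(o["t"],o["tool_pos"])
im=get_image("wrist");cv2.imwrite("pics/w3.png",im[:,:,::-1])
print(proj("wrist",o["tool_pos"]),proj("wrist",[.525,.1105,.067]))
```

```text
9.35 [0.52403693 0.11107422 0.08631733]
[321.02396165 268.13965015] [323.153166   248.88712983]
```

View pics/w3.png

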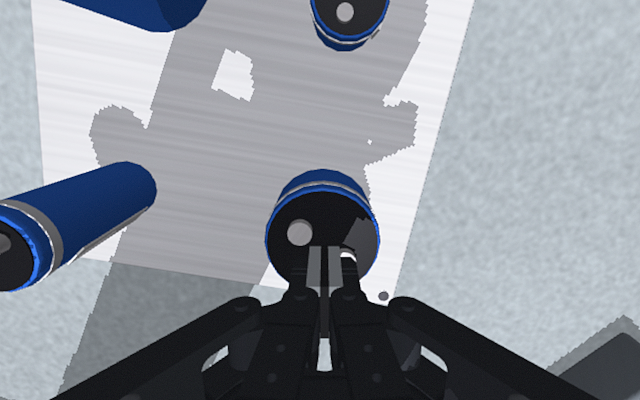

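```bash
python3 -m creep '[[0,0,0,0,0,0,0],[0,0,0,0,0,0,0],[0,0,0,0,0,0,0],[0,0,0,0,0,0,0],[0,0,0,0,0,0,0],[0,0,0,0,0,0,0],[0,0,0,0,0,0,0],[0,0,0,0,0,0,0],[0,0,0,0,0,0,0],[0,0,0,0,0,0,0],[0,0,0,0,0,0,0],[0,0,0,0,0,0,0],[0,0,0,0,0,0,0],[0,0,0,0,0,0,0],[0,0,0,0,0,0,0],[0,0,0,0,0,0,0],[0,0,0,0,0,0,0],[0,0,0,0,0,0,0],[0,0,0,0,0,0,0],[0,0,0,0,0,0,0]]'; python3 -m creep '[[0,0,0,0,0,0,0],[0,0,0,0,0,0,0],[0,0,0,0,0,0,0],[0,0,0,0,0,0,0],[0,0,0,0,0,0,0],[0,0,0,0,0,0,0],[0,0,0,0,0,0,0],[0,0,0,0,0,0,0]]'
```

```text
t: 11.4
tool_pos: [0.524, 0.1111, 0.0863]
tool_rot: [-3.059, -0.714, -0.0]
contact_force: [0.3, -0.0, -1.2]
opening: -0.0002
t: 12.2
tool_pos: [0.524, 0.1111, 0.0863]
tool_rot: [-3.059, -0.714, -0.0]
contact_force: [0.1, 0.6, 0.5]
opening: 0.0001
```

```bash
python3 -m creep '[[0,0,0,-0.01,0,0,0],[0,0,0,-0.03,0,0,0],[0,0,0,-0.03,0,0,0],[0,0,0,-0.03,0,0,0],[0,-0.008,0.012,-0.01,0,0,0],[0,-0.015,0.0215,0,0,0,0],[0,-0.015,0.0215,0,0,0,0],[0,-0.015,0.0215,0,0,0,0],[0,-0.015,0.0215,0,0,0,0],[0,-0.015,0.0215,0,0,0,0],[0,-0.015,0.0215,0,0,0,0],[0,-0.015,0.0215,0,0,0,0],[0,-0.015,0.0215,0,0,0,0],[0,-0.015,0.0215,0,0,0,0],[0,-0.015,0.0215,0,0,0,0],[0,-0.006,0.009,0,0,0,0],[0,0,0,0,0,0,0],[0,0,0,0,0,0,0],[0,0,0,0,0,0,0]]'
```

```text
t: 14.1
tool_pos: [0.4815, -0.1723, 0.1961]
tool_rot: [-3.058, -0.716, 0.0]
contact_force: [-0.3, -0.4, 0.4]
opening: 0.0
```

Now to about 5 mm above the button (z 0.072), then press slowly.

```bash
python3 -m creep '[[0,0,0.001,0.02,0,0,0],[0,0,0,0.03,0,0,0],[0,0,0,0.03,0,0,0],[0,0,0,0.025,0,0,0],[0,0,0,0.012,0,0,0],[0,0,0,0.004,0,0,0],[0,0,0,0,0,0,0],[0,0,0,0,0,0,0],[0,0,0,0,0,0,0]]'
```

```text
t: 15.0
tool_pos: [0.483, -0.1745, 0.077]
tool_rot: [3.057, 0.714, 0.003]
contact_force: [-0.5, -0.7, 0.7]
opening: -0.0001
```

```bash
python3 -m creep '[[0,0,0,0.004,0,0,0],[0,0,0,0.003,0,0,0],[0,0,0,0.002,0,0,0],[0,0,0,0.002,0,0,0],[0,0,0,0.001,0,0,0],[0,0,0,0.001,0,0,0],[0,0,0,0.001,0,0,0],[0,0,0,0,0,0,0],[0,0,0,0,0,0,0]]'
```

```text
t: 15.9
tool_pos: [0.4819, -0.1741, 0.0615]
tool_rot: [3.059, 0.714, -0.0]
contact_force: [-2.6, 0.9, 4.6]
opening: 0.0002
```

```bash
python3 -m creep '[[0,0,0,0.001,0,0,0],[0,0,0,0.0005,0,0,0],[0,0,0,0,0,0,0]]'; python3 -m creep '[[0,0,0,-0.006,0,0,0],[0,0,0,-0.02,0,0,0],[0,0,0,-0.03,0,0,0],[0,0,0,-0.03,0,0,0],[0,0,0,-0.03,0,0,0],[0,0,0,-0.03,0,0,0],[0,-0.01,0,-0.015,0,0,0],[0,-0.02,0,0,0,0,0],[0,-0.02,0,0,0,0,0],[0,-0.02,0,0,0,0,0],[0,-0.01,0,0,0,0,0],[0,0,0,0,0,0,0],[0,0,0,0,0,0,0],[0,0,0,0,0,0,0],[0,0,0,0,0,0,0]]'
python3 - <<'E'
from h import *
a=get_image("scene")[120:290,160:460]; b=get_image("top")[140:310,190:490]
cv2.imwrite("pics/f.png",cv2.resize(cv2.vconcat([a,b])[:,:,::-1],None,fx=1.7,fy=1.7,interpolation=cv2.INTER_CUBIC))
E
```

```text
t: 16.2
tool_pos: [0.482, -0.1741, 0.0609]
tool_rot: [-3.059, -0.715, 0.001]
contact_force: [-4.3, 2.5, 10.2]
opening: -0.0
t: 17.7
tool_pos: [0.4106, -0.2092, 0.2207]
tool_rot: [-3.059, -0.716, -0.0]
contact_force: [-0.1, -0.5, -0.0]
opening: -0.0001
```

View pics/f.png

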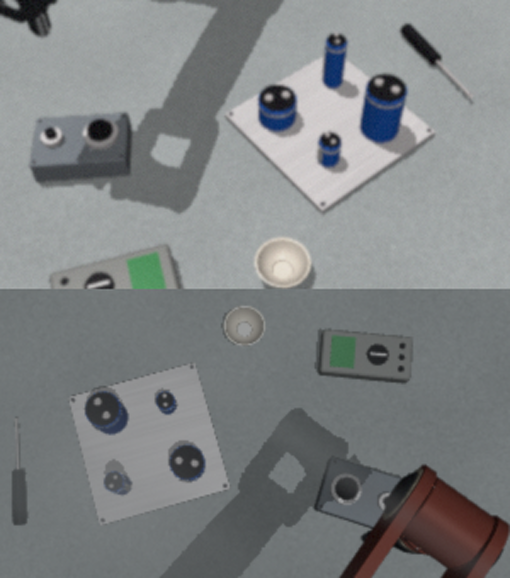

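The four cans stand where they did, both buttons are up, and the arm is clear.

```bash
python3 -c "
from station import finish_job; print(finish_job())"
```

```text
the job is handed in; nothing more can be done
None
```

I started the clip, pointed at the short, wide capacitor, saved the clip, moved clear and handed the job in at about 18 s of the 51 s allowed.

- **Button presses:** Both presses of the large button went to the stop. The fingertips were at z 0.061 m both times, about 6 mm of travel, with 7.9 N and then 10.2 N upward. I let the button come up after each press.
- **Pointing:** I held the shut fingertips at (0.524, 0.111, 0.086), about 19 mm above the terminal tops. They were about 1 mm from the axis I measured at (0.525, 0.1105). The hold lasted just over 2.8 s, and the force readings stayed at noise level.
- **Last checks:** The final pictures show all four capacitors and the other items in their original places, with no sign of contact. The large button was up. The erase button was never approached, but the arm partly hid it in the top view, so I judged it from the scene view only.
- **Disagreements:** The scene and top cameras differed by about 15 mm on the large button's x position. I settled that with the wrist camera, which measured lengths about 2–3% short: 75.3 mm for the 77 mm button spacing and about 62 mm for the 64 mm can.

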